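Set the grinder drive's blank speed switch by clicks and start it

ROBOT

A 6-joint arm with a two-finger parallel gripper is mounted at the origin on the work surface. World frame = base frame: x ahead of the robot, y to its left, z up, the work surface at z = 0. Lengths are in m, angles in degrees, forces in N, time in s.
With the tool pointing down it reaches from about 0.25 to 0.725 m from the base axis. Payload 9.7 kg.
Tool frame: the origin (TCP) lies at the very end of the fingers, on their centre line; the grasp point (between the pads) lies 19 mm behind it (bot.hold_point_z is the distance from the TCP to the grasp point, in m); z points along the fingers, y is the line along which they close (so a half turn about z gives the same grasp; the last joint's range is limited). The gripper opens to 85 mm and grips with 20 to 120 N. Pads are 22 mm wide; open, the fingers measure 114 mm over their backs; the gripper's body (76 mm by 85 mm) begins 54 mm behind the grasp point. The pads swing forward as they close: fully open they stand 13 mm farther back than shut.
Start: joints at [-76.948, 4.979, 10.078, 95.1, 0, 90], TCP at [0.124, -0.536, 0.197] pointing down, gripper open.
Joint ranges: [-179.16, 179.16], [-48.56, 103.87], [-65.8, 70.77], [-126.05, 130.52], [-82.76, 87.17], [-180, 180]. Speed limits (degrees/s): [127.2, 127.2, 147.25, 180, 180, 180].

INTERFACE

Orientations are given as [roll, pitch, yaw] about the fixed x, y, z axes, in that order (R = Rz(yaw) Ry(pitch) Rx(roll)).
In Python, from workcell import bot gives the robot as it stands.
- The arm moves only by the tool play_rows, never from a script. Its argument "targets" is a list of rows, each an object with "grip": the closure in counts, from 0 (fully open) to 255 (shut); "linear": the shift along the world's x, y, z in cm, a list of three; "delta_rot": the turn, a rotation vector about the world's x, y, z in rad, a list of three. A call has 1 to 10 rows; each row is the pose to reach, as a shift and turn from the pose commanded when the call began; what a row does not reach only later rows make up. A row lasts 1/10 s, in which the tool goes at most 50 mm and 8.59 degrees, less where a joint would pass 70% of its speed; a pose out of reach is approached as far as the arm can. A call with a gripper value outside its range is refused whole. The fingers move at their own pace and stop on an object; "force" is the grip in N (left out, the last holds). Time passes only in rows, so rows that repeat a pose let the fingers close. It gives the time, the measured TCP pose, the force, the opening and the grip force at its end, in the units of the state.
- bot.get_obs(): the state, without advancing time (a new reading comes with each control period).
- bot.camera(name): name is "scene" or "top"; returns a dict with "color" (384x512x3 uint8, red, green, blue), "range_z" (384x512 float32, m along the optical axis (not along the pixel's ray), 0 where there is no reading), "fov_y" (degrees; the focal length in pixels is half the picture's height over the tangent of half this angle, whatever the lens; pixels are square), "cx", "cy" (the principal point, pixels), "dist_coeffs" ([k1, k2, p1, p2, k3] as OpenCV has them; the pictures are not rectified), "world_to_cam" (4x4, takes a point from world to camera coordinates). Camera axes: x right, y up, looking along -z (the intrinsics and any distortion apply to the point x, -y, -z); pixel columns grow to the right and rows downward; lengths in m; the calibration is good to about 2 mm. A picture is of the moment at which its call begins.
- bot.job_done(): hands the job in; it is judged then, once.
Trained networks look in a picture, given as the dict that the camera call returned (one of the last four; its "shot" number tells which), for a name from the list of things; names that differ only in an ending like _2 or _b are one class to them, and where a whole thing is asked for, a point or a joint stands for the part that bears it (a point fixed in the world has none). Each returns a list of dicts, best first, with "conf" (0 to 1); they miss things now and then, are a little off and sometimes report something else, mostly with a low value. They report only what shows in the picture. A call takes as long as a camera call. They do not tell look-alikes from the thing itself.
- bot.search_frame(picture, target): "box" ([left, top, right, bottom] in pixels, round what is visible of it).
- bot.trace(picture, target): "pixels" (384x512 bool, what is visible of it) and "box" ([left, top, right, bottom] in pixels, round what is visible of it).
- bot.pinpoint(picture, target): "pixel" ([column, row] in pixels: a listed point, or the origin of a listed thing).
The state is a dict: "time": time; "q": joint angles; "qd": joint speeds; "joint_efforts": joint torques, N m; "ee_pos": TCP position; "tcp_rot": TCP orientation; "wrist_force": force on the tool from outside, world axes, zero at the start; "torque": the same for the moment, N m; "opening": finger opening in m; "grasp_force": force on a finger pad.
Only numpy, scipy, OpenCV 4.12 (cv2) and the standard library are available. Lean on these libraries where they do the work, as an engineer would, in place of code of your own. Each camera call takes 0.05 s, during which the arm holds its last target. There are 200 camera calls.

TASK

Set the grinder's speed with the unmarked wing knob on the drive box: turn it gently anticlockwise (seen from above) until it meets its end stop, without forcing the stop, then clockwise exactly three clicks. With the knob sitting in that third click, let go of it and push the flat start button fully in and release it; leave the mushroom-headed stop button alone and do not shift the tools and parts lying about.

Things in the scene. Friction and masses are not known exactly. Their poses are not given: they have to be found in the camera images.
- drive: speed drive of a bench grinder: fixed grey steel box, 190 (x) x 150 (y) x 70 mm high; origin at the centre of its underside. On its lid stand the selector (on a round 68 mm collar, axis at x = -20, y = 0 mm of this frame) and, at x = +66, y = +45 mm, a small plain round trim knob 22 mm across and 16 mm high that is no part of the job
- selector_grip (a point): point on the selector's upright axis at the height to grip, 108 mm above the table (38 mm above the lid). The selector is an unmarked black wing knob: round skirt 46 mm across, 7 mm high, and on it an upright bar 46 mm long (along this frame's x axis, which turns with the knob), 14 mm thick (y), its top 118 mm above the table
- collar (a point): centre of the collar's top, on the selector's axis. Clicks: the first position lies just short (0.03 rad) of the anticlockwise end stop, six more follow clockwise (from above), each about 0.4 rad (23 degrees) on. At the start the knob is 2 to 4 clicks from that stop; which way the bar points at the stop differs from unit to unit
- lid (a point): centre of the drive's lid, 70 mm above the table. Feel of the selector: a click needs about 0.2 N m to leave a position, falling to nothing half-way, after which the knob pulls itself on into the next one; the end stop is hard and is harmed by 0.6 N m from the hand, so stay under 0.5 N m. Inside: lug selector_c7 meets stop pin core_c1; teeth selector_c2 and selector_c3 hold plunger_c0 between them in the third click
- station: push-button station: fixed grey plastic box, 75 (x) x 150 (y) x 55 mm high; origin at the centre of its underside. On its top are two black buttons: the flat start button at y = +38 mm and the mushroom-headed stop button at y = -40 mm of this frame
- start (a joint): travel of the start button, a flat round button 28 mm across in a steel bezel: 0 = out, 0.006 m = fully pressed, straight down; a spring of 5 N at full travel brings it back
- start_top (a point): centre of the start button's top face
- mushroom (a joint): travel of the stop button, a mushroom head 42 mm across whose top is 90 mm above the table: 0 = out, 0.006 m = pressed; spring-loaded
- mushroom_top (a point): centre of the top of the mushroom-headed stop button
- socket: bystander, loose: bare steel drive socket, ring 30 mm across and 30 mm high; origin at the centre of its underside
- arbor_nut: bystander, loose: dark steel round nut, 36 mm across and 14 mm high; origin at the centre of its underside
- grind_wheel: bystander, loose: grey grinding wheel lying flat, 124 mm across, 20 mm thick; origin at the centre of its underside
- wrench: bystander, loose: open-ended wrench lying flat along its x axis; origin on its underside
- driver: bystander, loose: screwdriver lying along its x axis; origin on its underside
- spray_can: bystander, loose: white spray can standing, 60 mm across, 150 mm high; origin at the centre of its underside
- parts_tray: bystander, loose: dark steel open tray, 120 x 160 x 40 mm; origin at the centre of its underside
Not all that is in view belongs to the job. Leave any pink or yellow look-alike of the station alone.

How it is judged:
By the outcome, as a careful person would: the job done as asked, in the order asked, and still so for the second after the job is handed in, with the robot touching nothing.
It also fails if it takes over 72 s, if anything falls off the work surface, if the arm or the gripper's body presses on something with over 40 N, if the wrist force passes 120 N, or if a joint passes its speed limit or range.

## Working session

There is one attempt and no reset: what is moved stays moved. The work goes in short steps, Python scripts to look and compute and a tool call to move; the robot and the scene stay as the last step left them, time stands still between calls to the robot, and variables do not carry over. Pictures are saved under pics/ and viewed, at most 10 in all, crops included, and the job is handed in when it is done.

Besides the shell and the picture viewer there is one more tool, called after "Emit:" as name(argument=value, ...) on one line, values as JSON. play_rows: Moves the arm, as the interface text tells. Its arguments: {"type":"object","properties":{"targets":{"type":"array","items":{"type":"object","properties":{"grip":{"type":"number"},"linear":{"type":"array","items":{"type":"number"}},"delta_rot":{"type":"array","items":{"type":"number"}}}}},"force":{"type":"number"}},"required":["targets"]}

```bash
ls; mkdir -p pics; cat > h.py <<'E'
import numpy as np, cv2
from workcell import bot
def K(p):
    f=p["color"].shape[0]/2/np.tan(np.radians(p["fov_y"])/2)
    return np.array([[f,0,p["cx"]],[0,f,p["cy"]],[0,0,1]])
def ray(p,px):
    u=cv2.undistortPoints(np.array(px,float).reshape(-1,1,2),K(p),np.array(p["dist_coeffs"],float)).reshape(-1,2)
    M=np.linalg.inv(p["world_to_cam"])
    d=np.c_[u[:,0],-u[:,1],-np.ones(len(u))]@M[:3,:3].T
    return M[:3,3],d
def atz(p,px,z):
    o,d=ray(p,px); return o+d*((z-o[2])/d[:,2])[:,None]
def byrange(p,px):
    o,d=ray(p,px); px=np.array(px,float).reshape(-1,2).round().astype(int)
    return o+d*p["range_z"][px[:,1],px[:,0]][:,None]
def save(p,n,box=None,s=1):
    c=p["color"][:,:,::-1]
    if box: c=c[box[1]:box[3],box[0]:box[2]]
    cv2.imwrite("pics/"+n,cv2.resize(c,None,fx=s,fy=s,interpolation=cv2.INTER_CUBIC))
E
python3 - <<'E'
from h import *
for n in("top","scene"):
    p=bot.camera(n); save(p,n+"1.png",s=1.5)
    print(n,p["fov_y"],p["dist_coeffs"],np.linalg.inv(p["world_to_cam"])[:3,3])
    for t,z in (("drive",0),("selector_grip",.108),("collar",None),("lid",.07),("station",0),("start_top",None),("mushroom_top",.09)):
        for r in bot.pinpoint(p,t)[:3]:
            w=atz(p,[r["pixel"]],z) if z is not None else byrange(p,[r["pixel"]])
            print(t,np.round(r["pixel"],1),round(r["conf"],2),w.round(4),byrange(p,[r["pixel"]]).round(4))
print(bot.get_obs())
E
```

```text
pics
top 43.286677346141204 [-0.10939866  0.          0.          0.          0.        ] [0.39942094 0.02221631 1.74837014]
drive [303.8 166.4] 0.77 [[ 0.597  -0.1966  0.    ]] [[ 0.588  -0.1866  0.0799]]
drive [130.5 161.9] 0.24 [[0.628  0.4353 0.    ]] [[0.6269 0.4333 0.0085]]
selector_grip [310.9 167. ] 0.69 [[ 0.5823 -0.2074  0.108 ]] [[ 0.581  -0.2058  0.1194]]
collar [308.1 168.8] 0.67 [[ 0.5758 -0.1969  0.1128]] [[ 0.5758 -0.1969  0.1128]]
collar [180.2 195.6] 0.36 [[0.496  0.2438 0.0813]] [[0.496  0.2438 0.0813]]
lid [304.5 164.8] 0.77 [[ 0.5947 -0.1905  0.07  ]] [[ 0.5944 -0.1902  0.0723]]
station [185.2 146.5] 0.98 [[0.6797 0.2342 0.    ]] [[0.67   0.2268 0.0605]]
station [195.3 195.2] 0.82 [[0.501  0.1998 0.    ]] [[0.4978 0.1942 0.0549]]
station [212.1 251.6] 0.7 [[0.2966 0.1429 0.    ]] [[0.2995 0.1394 0.0503]]
start_top [172.3 145. ] 0.54 [[0.6739 0.2701 0.076 ]] [[0.6739 0.2701 0.076 ]]
start_top [198.2 251.4] 0.52 [[0.3026 0.1857 0.0738]] [[0.3026 0.1857 0.0738]]
start_top [180.6 196.3] 0.38 [[0.4942 0.2439 0.0706]] [[0.4942 0.2439 0.0706]]
mushroom_top [306.5 164.5]
[... 1288 characters left out ...]
] [[0.6863 0.187  0.0896]]
{'time': 0.8, 'q': array([-7.69484644e+01,  4.97738795e+00,  1.00770147e+01,  9.50990704e+01,
        1.78889840e-04,  9.00001643e+01]), 'qd': array([-0.0246624 ,  0.03114512,  0.05503046, -0.01843678,  0.02394547,
       -0.02298343]), 'joint_efforts': array([ 2.74086487e-03, -5.20054007e+01,  4.64833474e+01,  1.47053506e-03,
        2.35107933e-05, -1.37720116e-05]), 'ee_pos': array([ 0.124204  , -0.53578306,  0.19698791]), 'tcp_rot': array([ 1.79999444e+02, -1.78891436e-04,  1.30513713e+01]), 'wrist_force': array([ 0.2925791 ,  0.39676112, -0.7098351 ]), 'torque': array([ 0.00796642, -0.00361835, -0.04479568]), 'grasp_force': 0.0, 'opening': 0.08522228715790692}
```

View pics/top1.png

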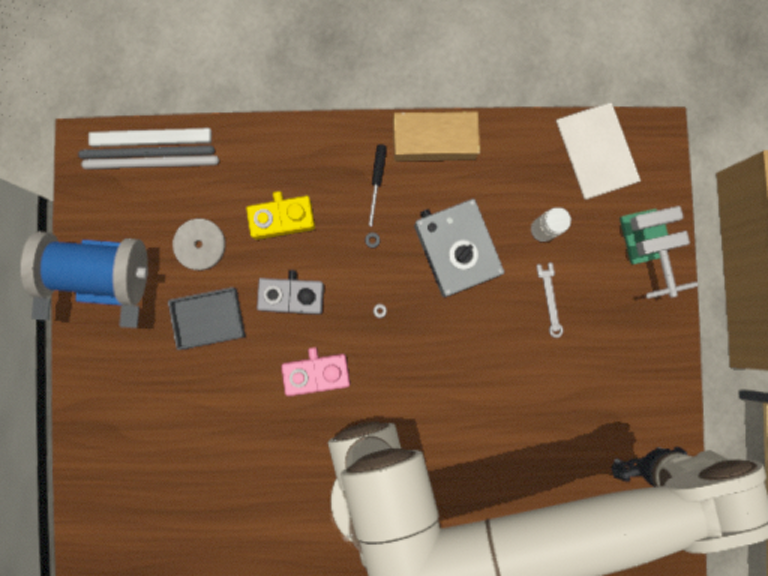

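View pics/scene1.png

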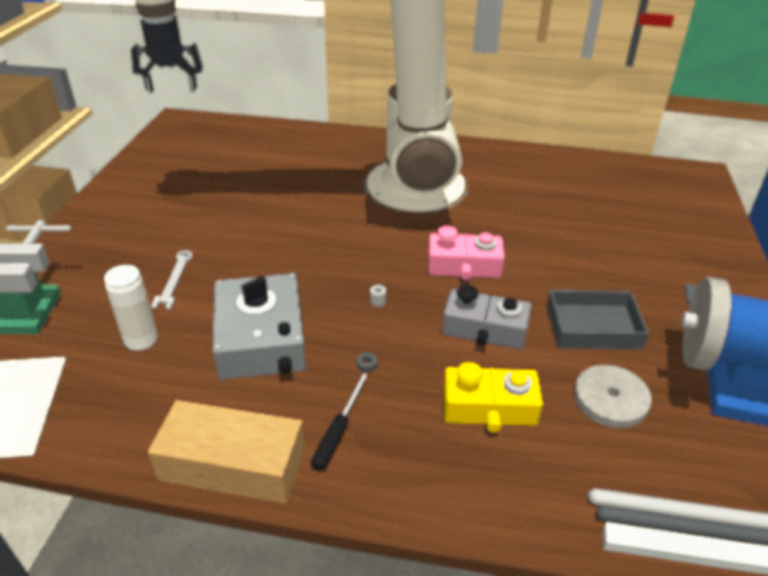

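The top view shows the grey drive with its knob at about (309,169) in native pixels, and the real grey station with its start button at about (181,197). The yellow and pink boxes are look-alikes. Next I measure precisely.

```bash
cat > meas.py <<'E'
from h import *
def cloud(p,box):
    u,v=np.meshgrid(np.arange(box[0],box[2]),np.arange(box[1],box[3])); px=np.c_[u.ravel(),v.ravel()]
    return px,byrange(p,px),p["color"][px[:,1],px[:,0]].astype(int)
def fitbar(xy):
    c,s,a=cv2.minAreaRect(xy.astype(np.float32)*1000); m=xy.mean(0); w,V=np.linalg.eigh(np.cov((xy-m).T)); 
    return m.round(4),np.round(c,1),np.round(s,1),round(a,1),"pca yaw",np.degrees(np.arctan2(V[1,1],V[0,1])).round(1),np.sqrt(w*12).round(4)
E
python3 - <<'E'
from meas import *
for n,box,sb in(("top",(270,125,345,205),(165,180,225,215)),("scene",(135,170,210,260),(290,185,360,235))):
    p=bot.camera(n); px,w,c=cloud(p,box)
    for zlo in(.105,.111):
        k=(w[:,2]>zlo)&(w[:,2]<.13); print(n,"bar",k.sum(),fitbar(w[k,:2]),w[k,2].mean().round(4))
    k=(abs(w[:,2]-.07)<.004); print("lid",k.sum(),fitbar(w[k,:2]),np.median(w[k,2]))
    # white collar
    k=(c.min(1)>190)&(np.hypot(w[:,0]-.577,w[:,1]+.2)<.05); zc=np.median(w[k,2]); q=cv2.fitEllipse(px[k].astype(np.float32)) if n=="top" else None
    (cx,cy),r=cv2.minEnclosingCircle((atz(p,px[k],zc)[:,:2]*1000).astype(np.float32)); print("collar",k.sum(),zc,cx,cy,r)
    px,w,c=cloud(p,sb)
    k=(w[:,2]>.045)&(w[:,2]<.12); print("station",fitbar(w[k,:2]))
    k=(abs(w[:,2]-.055)<.004); print("station top",fitbar(w[k,:2]))
    k=(w[:,2]>.08)&(w[:,2]<.12); print("mush",w[k].mean(0),k.sum())
    k=(w[:,2]>.062)&(w[:,1]>.22); print("start",w[k].mean(0),w[k,2].max(),k.sum(),fitbar(w[k,:2]))
    save(p,n+"_knob.png",box,5 )
E
cd pics; python3 -c "
import cv2,numpy as np
a=cv2.imread('top_knob.png');b=cv2.imread('scene_knob.png');h=450
b=b[:400];a=a[:400];cv2.imwrite('both.png',np.hstack([a,b]))"
```

```text
top bar 57 (array([ 0.5764, -0.2034]), array([ 576.6, -203.7]), array([13.8, 45.5]), 49.4, 'pca yaw', np.float64(138.9), array([0.0142, 0.0469])) 0.1166
top bar 50 (array([ 0.577 , -0.2041]), array([ 576.2, -204.2]), array([13.4, 45.7]), 51.9, 'pca yaw', np.float64(140.3), array([0.0131, 0.0468])) 0.1177
lid 1366 (array([ 0.5964, -0.1978]), array([ 595.4, -197.1]), array([190.2, 150.6]), 20.4, 'pca yaw', np.float64(-165.5), array([0.1568, 0.1941])) 0.06975966434614345
collar 134 0.07450288367246738 577.9356079101562 -203.33282470703125 33.87886428833008
station (array([0.4908, 0.2031]), array([491.2, 204.3]), array([151.,  75.]), 85.6, 'pca yaw', np.float64(85.6), array([0.0745, 0.1507]))
station top (array([0.4913, 0.2034]), array([490.9, 203.9]), array([149.1,  74.7]), 85.4, 'pca yaw', np.float64(84.8), array([0.0828, 0.1498]))
mush [0.48795593 0.16607043 0.08642327] 101
start [0.49367778 0.24102017 0.07101363] 0.08240128700222948 112 (array([0.4937, 0.241 ]), array([490.5, 248. ]), array([53.8, 45.3]), 88.9, 'pca yaw', np.float64(123.7), array([0.0372, 0.0392]))
scene bar 120 (arr
[... 365 characters left out ...]
.6, 150.8]), 19.9, 'pca yaw', np.float64(-163.4), array([0.1614, 0.1916])) 0.07035861298933427
collar 171 0.0751524258829861 578.232666015625 -199.701416015625 36.251739501953125
station (array([0.5031, 0.2069]), array([492.8, 208. ]), array([150.2,  79.8]), 85.2, 'pca yaw', np.float64(85.5), array([0.0667, 0.148 ]))
station top (array([0.5019, 0.2053]), array([492.5, 208. ]), array([150.2,  79.6]), 84.7, 'pca yaw', np.float64(85.6), array([0.0736, 0.1529]))
mush [0.49405475 0.17273182 0.0866421 ] 135
start [0.50188269 0.24558645 0.07156221] 0.08206834193186485 167 (array([0.5019, 0.2456]), array([497.6, 246.1]), array([38. , 40.4]), 4.3, 'pca yaw', np.float64(79.2), array([0.0301, 0.0379]))
```

View pics/both.png

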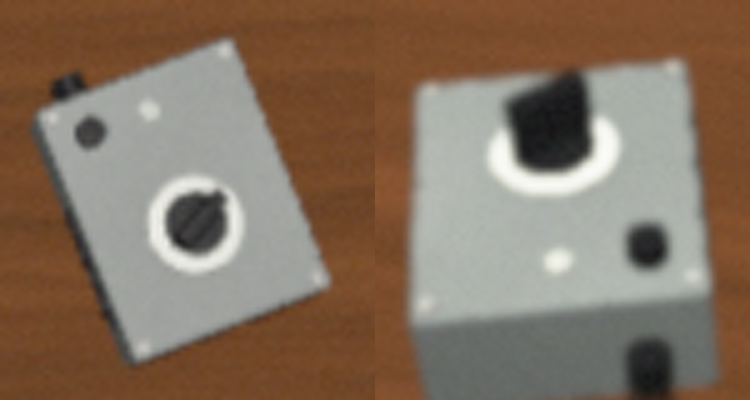

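Emit:
play_rows(force=20, targets=[{"grip": 120,"linear": [45.3,33.45,0]},{"grip": 120,"linear": [45.3,33.45,0]},{"grip": 120,"linear": [45.3,33.45,0]},{"grip": 120,"linear": [45.3,33.45,0]},{"grip": 120,"linear": [45.3,33.45,0]},{"grip": 120,"linear": [45.3,33.45,0]},{"grip": 120,"linear": [45.3,33.45,0]},{"grip": 120,"linear": [45.3,33.45,0]},{"grip": 120,"linear": [45.3,33.45,0]},{"grip": 120,"linear": [45.3,33.45,0]}])

```text
validation failed for argument at $.ta...
```

```bash
python3 -c "
from workcell import bot
o=bot.get_obs();print({k:o[k] for k in('time','q','ee_pos','tcp_rot','opening','torque','wrist_force')})"
```

```text
{'time': 0.9, 'q': array([-7.69498203e+01,  4.97870431e+00,  1.00769150e+01,  9.51010000e+01,
       -4.91818359e-05,  9.00008022e+01]), 'ee_pos': array([ 0.1241866 , -0.53577126,  0.19697438]), 'tcp_rot': array([-1.79997211e+02,  4.92208877e-05,  1.30493776e+01]), 'opening': 0.08520609390487568, 'torque': array([0.01735048, 0.00151149, 0.0237126 ]), 'wrist_force': array([-0.19094619,  0.40790449,  0.67189392])}
```

Emit:
play_rows(force=20, targets=[{"grip": 120,"linear": [45.3,33.45,0],"delta_rot": [0,0,0]},{"grip": 120,"linear": [45.3,33.45,0],"delta_rot": [0,0,0]},{"grip": 120,"linear": [45.3,33.45,0],"delta_rot": [0,0,0]},{"grip": 120,"linear": [45.3,33.45,0],"delta_rot": [0,0,0]},{"grip": 120,"linear": [45.3,33.45,0],"delta_rot": [0,0,0]},{"grip": 120,"linear": [45.3,33.45,0],"delta_rot": [0,0,0]},{"grip": 120,"linear": [45.3,33.45,0],"delta_rot": [0,0,0]},{"grip": 120,"linear": [45.3,33.45,0],"delta_rot": [0,0,0]}])

```text
time: 1.7
ee_pos: [0.4474, -0.2966, 0.1972]
tcp_rot: [180.0, -0.0, 13.1]
wrist_force: [0.2, -1.4, -0.7]
opening: 0.0448
grasp_force: 0.0
```

```bash
cat > s.py <<'E'
from workcell import bot
import numpy as np
o=bot.get_obs()
for k in('time','q','ee_pos','tcp_rot','opening','grasp_force','torque','wrist_force'): print(k,np.round(o[k],4))
E
python3 s.py
```

```text
time 1.7
q [-3.354150e+01  3.124300e+00  8.139200e+00  9.497970e+01 -3.000000e-03
  1.334069e+02]
ee_pos [ 0.4474 -0.2966  0.1972]
tcp_rot [ 1.799724e+02 -2.200000e-02  1.305160e+01]
opening 0.0448
grasp_force 0.0
torque [-0.0832 -0.0415 -0.0359]
wrist_force [ 0.1502 -1.3544 -0.7192]
```

Emit:
play_rows(targets=[{"grip": 120,"linear": [13.0,9.5,0],"delta_rot": [0,0,2.2]},{"grip": 120,"linear": [13.0,9.5,0],"delta_rot": [0,0,2.2]},{"grip": 120,"linear": [13.0,9.5,0],"delta_rot": [0,0,2.2]},{"grip": 120,"linear": [13.0,9.5,-3],"delta_rot": [0,0,2.2]},{"grip": 120,"linear": [13.0,9.5,-3],"delta_rot": [0,0,2.2]},{"grip": 120,"linear": [13.0,9.5,-3],"delta_rot": [0,0,2.2]},{"grip": 120,"linear": [13.0,9.5,-3],"delta_rot": [0,0,2.2]},{"grip": 120,"linear": [13.0,9.5,-3],"delta_rot": [0,0,2.2]},{"grip": 120,"linear": [13.0,9.5,-3],"delta_rot": [0,0,2.2]},{"grip": 120,"linear": [13.0,9.5,-3],"delta_rot": [0,0,2.2]}])

```text
time: 2.7
ee_pos: [0.576, -0.2032, 0.1669]
tcp_rot: [-180.0, -0.0, 99.3]
wrist_force: [0.5, 0.3, 0.4]
opening: 0.045
grasp_force: 0.0
```

Emit:
play_rows(targets=[{"grip": 120,"linear": [0.1,0.15,0],"delta_rot": [0,0,0.705]},{"grip": 120,"linear": [0.1,0.15,0],"delta_rot": [0,0,0.705]},{"grip": 120,"linear": [0.1,0.15,0],"delta_rot": [0,0,0.705]},{"grip": 120,"linear": [0.1,0.15,0],"delta_rot": [0,0,0.705]},{"grip": 120,"linear": [0.1,0.15,0],"delta_rot": [0,0,0.705]},{"grip": 120,"linear": [0.1,0.15,0],"delta_rot": [0,0,0.705]},{"grip": 120,"linear": [0.1,0.15,0],"delta_rot": [0,0,0.705]}])

```text
time: 3.4
ee_pos: [0.577, -0.2016, 0.1669]
tcp_rot: [-180.0, -0.0, 139.2]
wrist_force: [-0.1, 0.4, -0.4]
opening: 0.0449
grasp_force: 0.0
```

```bash
python3 s.py
```

```text
time 3.4
q [-1.92632e+01  1.30431e+01  1.58303e+01  9.27906e+01  1.00000e-04
  2.15302e+01]
ee_pos [ 0.577  -0.2016  0.1669]
tcp_rot [-1.799989e+02 -3.200000e-03  1.392065e+02]
opening 0.0449
grasp_force 0.0
torque [0.0061 0.0277 0.0989]
wrist_force [-0.0713  0.4    -0.447 ]
```

Emit:
play_rows(targets=[{"grip": 120,"linear": [0,0,-2.5],"delta_rot": [0,0,0]},{"grip": 120,"linear": [0,0,-5],"delta_rot": [0,0,0]},{"grip": 120,"linear": [0,0,-6.5],"delta_rot": [0,0,0]},{"grip": 120,"linear": [0,0,-7.7],"delta_rot": [0,0,0]},{"grip": 120,"linear": [0,0,-7.7],"delta_rot": [0,0,0]},{"grip": 120,"linear": [0,0,-7.7],"delta_rot": [0,0,0]}])

```text
time: 4.0
ee_pos: [0.5772, -0.2018, 0.0907]
tcp_rot: [180.0, 0.0, 139.4]
wrist_force: [-0.0, 0.3, 0.8]
opening: 0.0452
grasp_force: 0.0
```

```bash
python3 - <<'E'
from meas import *
for i in range(3):
    p=bot.camera("scene"); o=bot.get_obs(); print(o["torque"].round(3),o["wrist_force"].round(2))
save(p,"s2.png",(110,110,230,230),5)
E
```

```text
[ 0.025  0.051 -0.038] [ 0.5  -0.35  0.58]
[0.014 0.058 0.017] [-0.13  0.45  0.05]
[-0.037 -0.011  0.002] [ 0.37  0.92 -0.1 ]
```

View pics/s2.png

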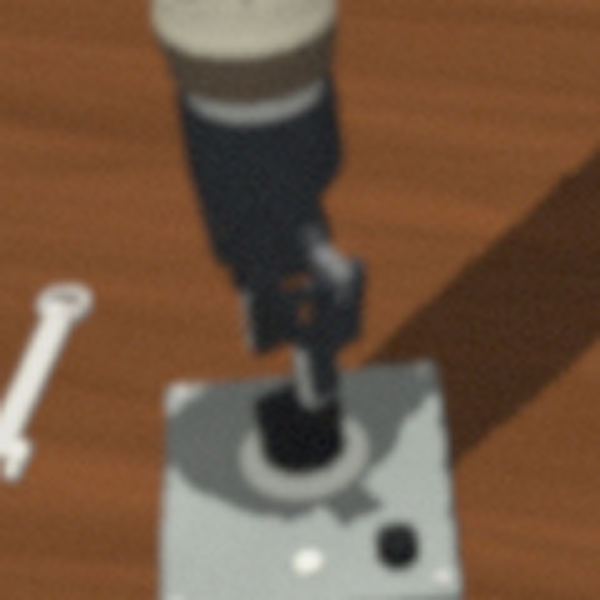

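The fingers stand astride the bar, at about (300,400) in the crop, so I'm closing gently.

Emit:
play_rows(force=20, targets=[{"grip": 160,"linear": [0,0,0],"delta_rot": [0,0,0]},{"grip": 180,"linear": [0,0,0],"delta_rot": [0,0,0]},{"grip": 255,"linear": [0,0,0],"delta_rot": [0,0,0]},{"grip": 255,"linear": [0,0,0],"delta_rot": [0,0,0]},{"grip": 255,"linear": [0,0,0],"delta_rot": [0,0,0]},{"grip": 255,"linear": [0,0,0],"delta_rot": [0,0,0]}])

```text
time: 4.75
ee_pos: [0.577, -0.2017, 0.09]
tcp_rot: [-180.0, -0.0, 139.4]
wrist_force: [0.8, -0.0, -0.3]
opening: 0.0002
grasp_force: 0.0
```

```bash
cat > t.py <<'E'
from workcell import bot
import numpy as np
T=[];F=[]
for i in range(3):
    bot.camera("top"); o=bot.get_obs(); T.append(o["torque"]);F.append(o["wrist_force"])
print("t",o["time"],"torque",np.round(T,3)[:,2],"mean",np.mean(T,0).round(3),"F",np.mean(F,0).round(2),o["ee_pos"].round(4),o["tcp_rot"].round(2),"open",o["opening"].round(4),o["grasp_force"])
E
python3 t.py
```

```text
Traceback (most recent call last):
  File "t.py", line 6, in <module>
    print("t",o["time"],"torque",np.round(T,3)[:,2],"mean",np.mean(T,0).round(3),"F",np.mean(F,0).round(2),o["ee_pos"].round(4),o["tcp_rot"].round(2),"open",o["opening"].round(4),o["grasp_force"])
                                                                                                                                                             ^^^^^^^^^^^^^^^^^^
AttributeError: 'float' object has no attribute 'round'
```

The fingers shut fully, so they missed the bar. I'll look before doing anything else.

```bash
sed -i 's/o\["opening"\].round(4)/np.round(o["opening"],4)/' t.py; python3 t.py; python3 - <<'E'
from meas import *
p=bot.camera("scene"); save(p,"s3.png",(110,110,230,230),5); px,w,c=cloud(p,(140,160,200,215))
q=bot.camera("top"); save(q,"t3.png",(270,125,345,205),5)
a=cv2.resize(cv2.imread("pics/s3.png"),(400,400));b=cv2.resize(cv2.imread("pics/t3.png"),(375,400));cv2.imwrite("pics/b3.png",np.hstack([a,b]))
E
```

```text
t 5.05 torque [ 0.002 -0.014 -0.028] mean [-0.011 -0.014 -0.013] F [0.2  0.33 0.32] [ 0.577  -0.2017  0.09  ] [-180.     -0.    139.39] open 0.0002 0.0
```

View pics/b3.png

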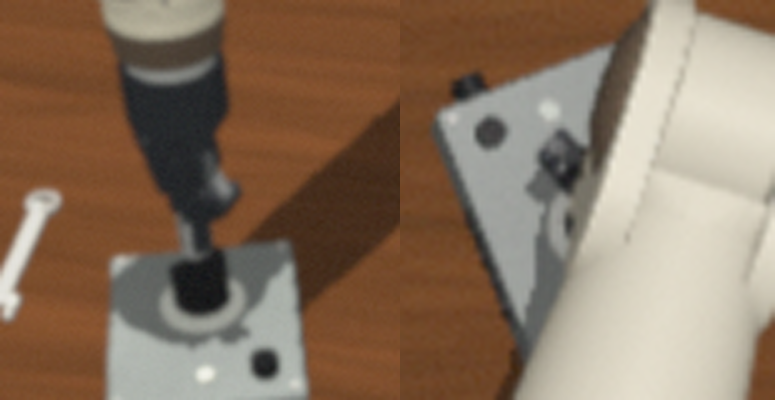

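```bash
python3 - <<'E'
from meas import *
p=bot.camera("scene")
for v in range(166,206,2):
    px=[[u,v] for u in range(160,178,2)]; w=byrange(p,px); print(v,[tuple((x*1000).round().astype(int)) for x in w])
E
```

```text
166 [(np.int64(586), np.int64(-211), np.int64(190)), (np.int64(600), np.int64(-199), np.int64(202)), (np.int64(598), np.int64(-195), np.int64(201)), (np.int64(600), np.int64(-189), np.int64(204)), (np.int64(587), np.int64(-189), np.int64(195)), (np.int64(582), np.int64(-186), np.int64(191)), (np.int64(609), np.int64(-169), np.int64(213)), (np.int64(615), np.int64(-162), np.int64(219)), (np.int64(614), np.int64(-157), np.int64(218))]
168 [(np.int64(580), np.int64(-214), np.int64(180)), (np.int64(599), np.int64(-200), np.int64(195)), (np.int64(597), np.int64(-196), np.int64(194)), (np.int64(595), np.int64(-192), np.int64(193)), (np.int64(590), np.int64(-189), np.int64(190)), (np.int64(615), np.int64(-173), np.int64(211)), (np.int64(623), np.int64(-164), np.int64(218)), (np.int64(622), np.int64(-159), np.int64(218)), (np.int64(616), np.int64(-157), np.int64(214))]
170 [(np.int64(577), np.int64(-217), np.int64(170)), (np.int64(582), np.int64(-209), np.int64(176)), (np.int64(596), np.int64(-197), np.int64(187)), (np.int64(593), np.int64(-193), np.int64(186)), (np.int64(574), np.int64(-196
[... 6844 characters left out ...]
(600), np.int64(-203), np.int64(85)), (np.int64(597), np.int64(-199), np.int64(84)), (np.int64(598), np.int64(-192), np.int64(85)), (np.int64(593), np.int64(-189), np.int64(82)), (np.int64(592), np.int64(-184), np.int64(82)), (np.int64(585), np.int64(-181), np.int64(76))]
204 [(np.int64(598), np.int64(-222), np.int64(73)), (np.int64(599), np.int64(-215), np.int64(75)), (np.int64(601), np.int64(-209), np.int64(78)), (np.int64(597), np.int64(-205), np.int64(75)), (np.int64(597), np.int64(-200), np.int64(76)), (np.int64(601), np.int64(-192), np.int64(81)), (np.int64(593), np.int64(-190), np.int64(75)), (np.int64(595), np.int64(-184), np.int64(77)), (np.int64(592), np.int64(-179), np.int64(76))]
```

Emit:
play_rows(targets=[{"grip": 255,"linear": [0,0,3],"delta_rot": [0,0,0]},{"grip": 255,"linear": [0,0,6],"delta_rot": [0,0,0]},{"grip": 255,"linear": [0,0,6],"delta_rot": [0,0,0]}])

```text
time: 5.5
ee_pos: [0.5785, -0.2022, 0.1546]
tcp_rot: [179.9, 0.3, 139.4]
wrist_force: [0.5, 0.0, -0.1]
opening: -0.0002
grasp_force: 0.0
```

```bash
python3 - <<'E'
from meas import *
p=bot.camera("scene"); o=bot.get_obs(); print(o["ee_pos"],bot.hold_point_z)
px,w,c=cloud(p,(140,130,200,205))
k=(w[:,2]>.112)&(w[:,2]<.25)&(np.hypot(w[:,0]-.577,w[:,1]+.2015)<.05)
z=w[k,2]; h=np.histogram(z,np.arange(.11,.25,.004)); 
for n,e in zip(*h):
    m=k&(w[:,2]>=e)&(w[:,2]<e+.004); print(round(e,3),n,w[m].mean(0).round(3) if n else "")
# predicted pixel of the initial tips
M=p["world_to_cam"]
for z in(.197,.21,.225,.24):
    q=M@np.array([.124,-.536,z,1]); uv,_=cv2.projectPoints(np.array([[q[0],-q[1],-q[2]]]),np.zeros(3),np.zeros(3),K(p),np.array(p["dist_coeffs"])); print(z,uv.ravel()*1.5)
save(p,"s4.png",(110,90,230,210),5)
E
```

```text
[ 0.57799905 -0.2020474   0.15224483] 0.0187
0.11 13 [ 0.584 -0.198  0.113]
0.114 45 [ 0.58  -0.2    0.116]
0.118 28 [ 0.578 -0.198  0.119]
0.122 0 
0.126 0 
0.13 0 
0.134 0 
0.138 0 
0.142 0 
0.146 0 
0.15 0 
0.154 0 
0.158 0 
0.162 0 
0.166 0 
0.17 0 
0.174 0 
0.178 0 
0.182 0 
0.186 0 
0.19 5 [ 0.586 -0.201  0.192]
0.194 8 [ 0.589 -0.2    0.196]
0.198 17 [ 0.587 -0.194  0.2  ]
0.202 15 [ 0.587 -0.197  0.204]
0.206 12 [ 0.588 -0.196  0.208]
0.21 12 [ 0.588 -0.197  0.212]
0.214 14 [ 0.587 -0.195  0.216]
0.218 14 [ 0.589 -0.196  0.22 ]
0.222 8 [ 0.589 -0.2    0.224]
0.226 5 [ 0.589 -0.204  0.228]
0.23 8 [ 0.589 -0.206  0.232]
0.234 25 [ 0.588 -0.197  0.236]
0.238 30 [ 0.59  -0.197  0.24 ]
0.242 19 [ 0.59  -0.201  0.244]
0.197 [173.62673039 110.93559576]
0.21 [172.60218681 105.52990822]
0.225 [171.40886257  99.22324666]
0.24 [170.20346779  92.84125898]
```

View pics/s4.png

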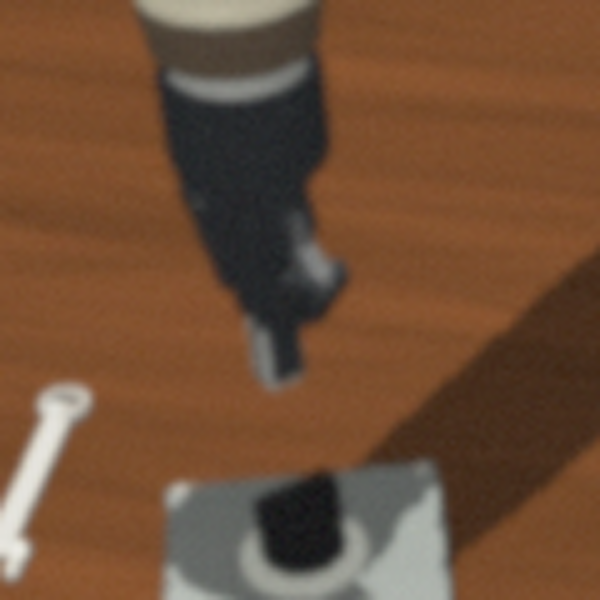

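The shut fingertips (crop (275,385)) sit about 36 mm higher than the reported TCP says, so they closed above the bar. I'll measure that offset with the arm still.

```bash
python3 - <<'E'
from meas import *
for i in range(3):
    z0=bot.get_obs()["ee_pos"]; p=bot.camera("scene")
    px,w,c=cloud(p,(140,130,200,205))
    k=(w[:,2]>.125)&(w[:,2]<.25)&(np.hypot(w[:,0]-.577,w[:,1]+.2015)<.05)
    v=px[k,1].max(); m=k&(px[:,1]>=v-1); print(z0.round(4),v,w[m].round(3)[:6].tolist(), atz(p,[[165,v+.5]],.185),'x.585->z', [ (lambda o,d:(o+d*((.585-o[0])/d[0])))(*[a if a.ndim==1 else a[0] for a in ray(p,[[165,v+.5]])]).round(4)])
E
```

```text
[ 0.578  -0.202   0.1522] 167 [[0.585, -0.209, 0.19], [0.588, -0.205, 0.193], [0.59, -0.201, 0.195], [0.591, -0.198, 0.196], [0.592, -0.195, 0.197], [0.593, -0.192, 0.198]] [[ 0.58270593 -0.19958228  0.185     ]] x.585->z [array([ 0.585 , -0.1986,  0.1868])]
[ 0.5774 -0.2018  0.1505] 168 [[0.587, -0.206, 0.189], [0.59, -0.201, 0.192], [0.588, -0.2, 0.19], [0.586, -0.198, 0.189], [0.582, -0.197, 0.186], [0.581, -0.195, 0.186]] [[ 0.58670089 -0.1981737   0.185     ]] x.585->z [array([ 0.585 , -0.1989,  0.1837])]
[ 0.5769 -0.2017  0.1494] 168 [[0.588, -0.205, 0.189], [0.591, -0.201, 0.192], [0.587, -0.2, 0.189], [0.584, -0.199, 0.187], [0.588, -0.194, 0.191], [0.58, -0.195, 0.185]] [[ 0.58670089 -0.1981737   0.185     ]] x.585->z [array([ 0.585 , -0.1989,  0.1837])]
```

Emit:
play_rows(targets=[{"grip": 120,"linear": [0,0,0],"delta_rot": [0,0,0]},{"grip": 120,"linear": [0,0,0],"delta_rot": [0,0,0]},{"grip": 120,"linear": [0,0,0],"delta_rot": [0,0,0]},{"grip": 120,"linear": [0,0,-2],"delta_rot": [0,0,0]},{"grip": 120,"linear": [0,0,-4],"delta_rot": [0,0,0]},{"grip": 120,"linear": [0,0,-6],"delta_rot": [0,0,0]},{"grip": 120,"linear": [0,0,-7.5],"delta_rot": [0,0,0]},{"grip": 120,"linear": [0,0,-8.5],"delta_rot": [0,0,0]},{"grip": 120,"linear": [0,0,-8.5],"delta_rot": [0,0,0]}])

```text
time: 6.6
ee_pos: [0.5763, -0.2014, 0.0636]
tcp_rot: [-180.0, -0.1, 139.4]
wrist_force: [-0.1, 0.1, -0.2]
opening: 0.0453
grasp_force: 0.0
```

Emit:
play_rows(targets=[{"grip": 120,"linear": [0,0,-0.4],"delta_rot": [0,0,0]},{"grip": 120,"linear": [0,0,-0.8],"delta_rot": [0,0,0]},{"grip": 120,"linear": [0,0,-0.8],"delta_rot": [0,0,0]}])

```text
time: 6.9
ee_pos: [0.577, -0.2017, 0.057]
tcp_rot: [180.0, 0.0, 139.4]
wrist_force: [-0.0, 0.2, -0.3]
opening: 0.0452
grasp_force: 0.0
```

Emit:
play_rows(force=20, targets=[{"grip": 160,"linear": [0,0,0],"delta_rot": [0,0,0]},{"grip": 180,"linear": [0,0,0],"delta_rot": [0,0,0]},{"grip": 230,"linear": [0,0,0],"delta_rot": [0,0,0]},{"grip": 230,"linear": [0,0,0],"delta_rot": [0,0,0]},{"grip": 230,"linear": [0,0,0],"delta_rot": [0,0,0]}])

```text
time: 7.4
ee_pos: [0.5768, -0.2022, 0.0574]
tcp_rot: [-180.0, 0.0, 139.4]
wrist_force: [-3.3, -2.9, 4.2]
opening: 0.0134
grasp_force: 24.1
```

```bash
python3 t.py
```

```text
t 7.55 torque [0.063 0.023 0.038] mean [-0.69   0.879  0.041] F [-4.34 -3.98  4.66] [ 0.5768 -0.2022  0.0574] [-1.7996e+02  3.0000e-02  1.3937e+02] open 0.0135 24.131456315517426
```

Emit:
play_rows(targets=[{"grip": 230,"linear": [-0.06,-0.07,0.15],"delta_rot": [0,0,0]},{"grip": 230,"linear": [-0.06,-0.07,0.15],"delta_rot": [0,0,0]},{"grip": 230,"linear": [-0.06,-0.07,0.15],"delta_rot": [0,0,0]}])

```text
time: 7.85
ee_pos: [0.5766, -0.2022, 0.0575]
tcp_rot: [180.0, -0.0, 139.4]
wrist_force: [5.7, -1.6, -10.3]
opening: 0.0137
grasp_force: 22.2
```

```bash
python3 t.py
```

```text
t 8.0 torque [0.022 0.023 0.038] mean [-0.41  -1.09   0.027] F [  5.49  -1.82 -10.91] [ 0.5766 -0.2022  0.0575] [ 1.7999e+02 -4.0000e-02  1.3940e+02] open 0.0135 22.15179294347763
```

Emit:
play_rows(targets=[{"grip": 230,"linear": [0.03,-0.02,-0.1],"delta_rot": [0,0,0]},{"grip": 230,"linear": [0.03,-0.02,-0.1],"delta_rot": [0,0,0]}])

```text
time: 8.2
ee_pos: [0.5766, -0.2023, 0.0575]
tcp_rot: [180.0, -0.0, 139.4]
wrist_force: [2.8, 0.5, -4.3]
opening: 0.0135
grasp_force: 23.0
```

```bash
python3 t.py
```

```text
t 8.35 torque [ 0.026 -0.004  0.078] mean [ 0.283 -0.254  0.033] F [ 1.7   1.42 -4.22] [ 0.5766 -0.2023  0.0575] [ 1.7998e+02 -3.0000e-02  1.3940e+02] open 0.0135 23.0810809135437
```

Emit:
play_rows(targets=[{"grip": 230,"linear": [0,0,0],"delta_rot": [0,0,0.04]},{"grip": 230,"linear": [0,0,0],"delta_rot": [0,0,0.08]},{"grip": 230,"linear": [0,0,0],"delta_rot": [0,0,0.12]},{"grip": 230,"linear": [0,0,0],"delta_rot": [0,0,0.12]}])

```text
time: 8.75
ee_pos: [0.5765, -0.2024, 0.0575]
tcp_rot: [180.0, -0.0, 146.3]
wrist_force: [1.2, 2.0, -4.5]
opening: 0.0139
grasp_force: 23.2
```

```bash
python3 t.py
```

```text
t 8.9 torque [-0.039 -0.045 -0.029] mean [ 0.371 -0.042 -0.038] F [ 0.26  2.43 -3.48] [ 0.5765 -0.2024  0.0575] [ 1.7999e+02 -3.0000e-02  1.4621e+02] open 0.0136 23.160740733146667
```

Emit:
play_rows(targets=[{"grip": 230,"linear": [0,0,0],"delta_rot": [0,0,0.04]},{"grip": 230,"linear": [0,0,0],"delta_rot": [0,0,0.08]},{"grip": 230,"linear": [0,0,0],"delta_rot": [0,0,0.12]},{"grip": 230,"linear": [0,0,0],"delta_rot": [0,0,0.16]},{"grip": 230,"linear": [0,0,0],"delta_rot": [0,0,0.2]},{"grip": 230,"linear": [0,0,0],"delta_rot": [0,0,0.24]},{"grip": 230,"linear": [0,0,0],"delta_rot": [0,0,0.28]},{"grip": 230,"linear": [0,0,0],"delta_rot": [0,0,0.28]}])

```text
time: 9.7
ee_pos: [0.5764, -0.2027, 0.0575]
tcp_rot: [-180.0, -0.0, 162.3]
wrist_force: [-0.8, 0.2, -3.5]
opening: 0.0131
grasp_force: 23.3
```

```bash
python3 t.py
```

```text
t 9.85 torque [0.06  0.037 0.012] mean [0.083 0.368 0.036] F [-2.19  0.29 -2.16] [ 0.5764 -0.2027  0.0575] [-1.7998e+02 -2.0000e-02  1.6222e+02] open 0.0133 23.287685215473175
```

Emit:
play_rows(targets=[{"grip": 230,"linear": [0,0,0],"delta_rot": [0,0,0.05]},{"grip": 230,"linear": [0,0,0],"delta_rot": [0,0,0.05]}])

```text
time: 10.05
ee_pos: [0.5764, -0.2027, 0.0575]
tcp_rot: [-180.0, -0.0, 165.1]
wrist_force: [-1.6, 0.6, -2.1]
opening: 0.0132
grasp_force: 23.4
```

```bash
python3 t.py
```

```text
t 10.2 torque [-0.197 -0.111 -0.126] mean [-0.147  0.664 -0.145] F [-2.91  0.38 -2.18] [ 0.5764 -0.2027  0.0575] [-1.7998e+02 -2.0000e-02  1.6507e+02] open 0.0134 23.411994874477386
```

Emit:
play_rows(targets=[{"grip": 230,"linear": [0,0,0],"delta_rot": [0,0,0.04]},{"grip": 230,"linear": [0,0,0],"delta_rot": [0,0,0.08]},{"grip": 230,"linear": [0,0,0],"delta_rot": [0,0,0.12]},{"grip": 230,"linear": [0,0,0],"delta_rot": [0,0,0.16]},{"grip": 230,"linear": [0,0,0],"delta_rot": [0,0,0.2]},{"grip": 230,"linear": [0,0,0],"delta_rot": [0,0,0.24]},{"grip": 230,"linear": [0,0,0],"delta_rot": [0,0,0.28]},{"grip": 230,"linear": [0,0,0],"delta_rot": [0,0,0.32]},{"grip": 230,"linear": [0,0,0],"delta_rot": [0,0,0.33]},{"grip": 230,"linear": [0,0,0],"delta_rot": [0,0,0.33]}])

```text
time: 11.2
ee_pos: [0.5764, -0.2032, 0.0575]
tcp_rot: [-179.9, -0.0, -176.0]
wrist_force: [-4.9, -3.6, -2.1]
opening: 0.0134
grasp_force: 23.5
```

```bash
python3 t.py
```

```text
t 11.35 torque [0.156 0.245 0.181] mean [-0.624  0.846  0.194] F [-4.21 -3.33 -2.28] [ 0.5764 -0.2032  0.0575] [-1.7995e+02 -3.0000e-02 -1.7603e+02] open 0.0136 23.492819666862488
```

Emit:
play_rows(targets=[{"grip": 230,"linear": [0,0,0],"delta_rot": [0,0,0.02]},{"grip": 230,"linear": [0,0,0],"delta_rot": [0,0,0.02]}])

```text
time: 11.55
ee_pos: [0.5764, -0.2032, 0.0575]
tcp_rot: [-179.9, -0.0, -174.9]
wrist_force: [-3.0, -3.7, -2.2]
opening: 0.0133
grasp_force: 23.4
```

```bash
python3 t.py
```

```text
t 11.7 torque [0.062 0.05  0.115] mean [-0.66   0.85   0.076] F [-4.42 -4.03 -2.44] [ 0.5763 -0.2032  0.0574] [-1.7995e+02 -4.0000e-02 -1.7489e+02] open 0.0135 23.37636262178421
```

Emit:
play_rows(targets=[{"grip": 230,"linear": [-0.03,-0.03,0],"delta_rot": [0,0,0.02]},{"grip": 230,"linear": [-0.03,-0.03,0],"delta_rot": [0,0,0.02]}])

```text
time: 11.9
ee_pos: [0.5764, -0.2032, 0.0575]
tcp_rot: [-180.0, -0.0, -173.6]
wrist_force: [-3.2, -3.2, -2.7]
opening: 0.0136
grasp_force: 23.3
```

```bash
python3 t.py
```

```text
t 12.05 torque [-0.116 -0.153 -0.1  ] mean [-0.736  0.651 -0.123] F [-2.91 -3.85 -2.9 ] [ 0.5764 -0.2032  0.0575] [-1.7997e+02 -1.0000e-02 -1.7367e+02] open 0.0136 23.281024396419525
```

Emit:
play_rows(targets=[{"grip": 230,"linear": [0,0,0],"delta_rot": [0,0,0.01]},{"grip": 230,"linear": [0,0,0],"delta_rot": [0,0,0.015]}])

```text
time: 12.25
ee_pos: [0.5764, -0.2032, 0.0575]
tcp_rot: [-180.0, -0.0, -172.8]
wrist_force: [-2.2, -4.1, -3.1]
opening: 0.0136
grasp_force: 23.3
```

```bash
python3 t.py
```

```text
t 12.4 torque [-0.21  -0.177 -0.236] mean [-0.967  0.645 -0.208] F [-2.76 -3.83 -2.1 ] [ 0.5764 -0.2032  0.0575] [-179.97   -0.   -172.77] open 0.0132 23.32906275987625
```

Emit:
play_rows(targets=[{"grip": 230,"linear": [0,0,0],"delta_rot": [0,0,0.01]},{"grip": 230,"linear": [0,0,0],"delta_rot": [0,0,0.01]}])

```text
time: 12.6
ee_pos: [0.5764, -0.2032, 0.0575]
tcp_rot: [-180.0, -0.0, -172.2]
wrist_force: [-2.4, -3.9, -3.3]
opening: 0.0136
grasp_force: 23.3
```

```bash
python3 t.py
```

```text
t 12.75 torque [-0.252 -0.202 -0.214] mean [-0.937  0.696 -0.223] F [-2.86 -4.31 -3.38] [ 0.5764 -0.2032  0.0575] [-1.7997e+02 -1.0000e-02 -1.7221e+02] open 0.0133 23.324700593948364
```

Emit:
play_rows(targets=[{"grip": 230,"linear": [0,0,0],"delta_rot": [0,0,0.01]},{"grip": 230,"linear": [0,0,0],"delta_rot": [0,0,0.01]}])

```text
time: 12.95
ee_pos: [0.5764, -0.2032, 0.0575]
tcp_rot: [-180.0, -0.0, -171.6]
wrist_force: [-2.3, -5.4, -3.0]
opening: 0.0133
grasp_force: 23.3
```

```bash
python3 t.py
```

```text
t 13.1 torque [-0.226 -0.251 -0.321] mean [-0.917  0.593 -0.266] F [-2.89 -4.82 -3.15] [ 0.5764 -0.2032  0.0575] [-179.97   -0.   -171.64] open 0.0138 23.346180617809296
```

Emit:
play_rows(targets=[{"grip": 230,"linear": [0,0,0],"delta_rot": [0,0,0.008]},{"grip": 230,"linear": [0,0,0],"delta_rot": [0,0,0.008]}])

```text
time: 13.3
ee_pos: [0.5764, -0.2032, 0.0575]
tcp_rot: [-180.0, -0.0, -171.2]
wrist_force: [-1.8, -4.9, -2.9]
opening: 0.0135
grasp_force: 23.4
```

```bash
python3 t.py;python3 t.py
```

```text
t 13.45 torque [-0.347 -0.353 -0.335] mean [-0.875  0.654 -0.345] F [-2.64 -4.89 -2.25] [ 0.5764 -0.2033  0.0575] [-179.97    0.   -171.19] open 0.0134 23.413914442062378
t 13.6 torque [-0.311 -0.329 -0.359] mean [-0.888  0.593 -0.333] F [-2.44 -5.26 -2.53] [ 0.5764 -0.2033  0.0575] [-179.97    0.   -171.19] open 0.0135 23.408130705356598
```

The torque climbs to 0.34 N m at yaw 188.8°, well above the 0.2 N m of a click, so this is the end stop. The clicks I felt on the way were at 139.4°, 162.5° and 185.6°. Three clicks clockwise should land near 116.8°.

Emit:
play_rows(targets=[{"grip": 230,"linear": [0,0,0],"delta_rot": [0,0,-0.05]},{"grip": 230,"linear": [0,0,0],"delta_rot": [0,0,-0.1]},{"grip": 230,"linear": [0,0,0],"delta_rot": [0,0,-0.15]},{"grip": 230,"linear": [0,0,0],"delta_rot": [0,0,-0.2]},{"grip": 230,"linear": [0,0,0],"delta_rot": [0,0,-0.25]},{"grip": 230,"linear": [0,0,0],"delta_rot": [0,0,-0.3]},{"grip": 230,"linear": [0,0,0],"delta_rot": [0,0,-0.35]},{"grip": 230,"linear": [0,0,0],"delta_rot": [0,0,-0.4]},{"grip": 230,"linear": [0,0,0],"delta_rot": [0,0,-0.45]},{"grip": 230,"linear": [0,0,0],"delta_rot": [0,0,-0.45]}])

```text
time: 14.6
ee_pos: [0.5764, -0.2027, 0.0575]
tcp_rot: [180.0, -0.0, 163.0]
wrist_force: [-2.0, -1.1, -2.4]
opening: 0.0135
grasp_force: 23.3
```

```bash
python3 t.py
```

```text
t 14.75 torque [-0.091 -0.112 -0.04 ] mean [-0.27   0.592 -0.081] F [-2.19 -1.11 -2.57] [ 0.5764 -0.2027  0.0575] [179.98  -0.   163.14] open 0.0135 23.339311480522156
```

Emit:
play_rows(targets=[{"grip": 230,"linear": [0,0,0],"delta_rot": [0,0,-0.05]},{"grip": 230,"linear": [0,0,0],"delta_rot": [0,0,-0.1]},{"grip": 230,"linear": [0,0,0],"delta_rot": [0,0,-0.15]},{"grip": 230,"linear": [0,0,0],"delta_rot": [0,0,-0.2]},{"grip": 230,"linear": [0,0,0],"delta_rot": [0,0,-0.25]},{"grip": 230,"linear": [0,0,0],"delta_rot": [0,0,-0.3]},{"grip": 230,"linear": [0,0,0],"delta_rot": [0,0,-0.35]},{"grip": 230,"linear": [0,0,0],"delta_rot": [0,0,-0.4]},{"grip": 230,"linear": [0,0,0],"delta_rot": [0,0,-0.4]}])

```text
time: 15.65
ee_pos: [0.5767, -0.2022, 0.0575]
tcp_rot: [179.9, -0.0, 140.2]
wrist_force: [-1.1, 1.7, -3.3]
opening: 0.0135
grasp_force: 23.3
```

```bash
python3 t.py
```

```text
t 15.8 torque [-0.086 -0.101 -0.08 ] mean [ 0.614  0.058 -0.089] F [-0.37  3.61 -2.86] [ 0.5767 -0.2023  0.0575] [ 1.7994e+02 -1.0000e-02  1.4026e+02] open 0.0135 23.290323615074158
```

Emit:
play_rows(targets=[{"grip": 230,"linear": [0,0,0],"delta_rot": [0,0,-0.05]},{"grip": 230,"linear": [0,0,0],"delta_rot": [0,0,-0.1]},{"grip": 230,"linear": [0,0,0],"delta_rot": [0,0,-0.15]},{"grip": 230,"linear": [0,0,0],"delta_rot": [0,0,-0.2]},{"grip": 230,"linear": [0,0,0],"delta_rot": [0,0,-0.25]},{"grip": 230,"linear": [0,0,0],"delta_rot": [0,0,-0.3]},{"grip": 230,"linear": [0,0,0],"delta_rot": [0,0,-0.35]},{"grip": 230,"linear": [0,0,0],"delta_rot": [0,0,-0.39]},{"grip": 230,"linear": [0,0,0],"delta_rot": [0,0,-0.39]}])

```text
time: 16.7
ee_pos: [0.577, -0.2019, 0.0575]
tcp_rot: [179.9, -0.0, 117.8]
wrist_force: [1.5, 5.7, -4.1]
opening: 0.0133
grasp_force: 23.2
```

```bash
python3 t.py
```

```text
t 16.85 torque [-0.106 -0.099 -0.175] mean [ 1.002 -0.363 -0.127] F [ 2.02  5.36 -3.32] [ 0.5771 -0.202   0.0575] [ 1.7990e+02 -4.0000e-02  1.1791e+02] open 0.0131 23.20305436849594
```

Emit:
play_rows(targets=[{"grip": 230,"linear": [0,0,0],"delta_rot": [0,0,-0.02]},{"grip": 230,"linear": [0,0,0],"delta_rot": [0,0,-0.02]}])

```text
time: 17.05
ee_pos: [0.5771, -0.202, 0.0575]
tcp_rot: [179.9, -0.0, 116.7]
wrist_force: [2.0, 5.2, -3.1]
opening: 0.0138
grasp_force: 23.2
```

```bash
python3 t.py
```

```text
t 17.2 torque [-0.042 -0.072 -0.077] mean [ 0.996 -0.38  -0.064] F [ 2.42  5.03 -3.56] [ 0.5771 -0.202   0.0575] [ 1.7990e+02 -4.0000e-02  1.1678e+02] open 0.0137 23.173896074295044
```

Emit:
play_rows(targets=[{"grip": 210,"linear": [0,0,0],"delta_rot": [0,0,0]},{"grip": 190,"linear": [0,0,0],"delta_rot": [0,0,0]},{"grip": 120,"linear": [0,0,0],"delta_rot": [0,0,0]},{"grip": 110,"linear": [0,0,0],"delta_rot": [0,0,0]},{"grip": 110,"linear": [0,0,0],"delta_rot": [0,0,0]},{"grip": 110,"linear": [0,0,0],"delta_rot": [0,0,0]}])

```text
time: 17.8
ee_pos: [0.5764, -0.203, 0.0575]
tcp_rot: [180.0, 0.0, 116.6]
wrist_force: [-0.2, 0.3, 0.1]
opening: 0.0487
grasp_force: 0.0
```

Emit:
play_rows(targets=[{"grip": 110,"linear": [0,0,2],"delta_rot": [0,0,0]},{"grip": 110,"linear": [0,0,5],"delta_rot": [0,0,0]},{"grip": 110,"linear": [0,0,9],"delta_rot": [0,0,0]},{"grip": 255,"linear": [-3,3,12],"delta_rot": [0,0,0]},{"grip": 255,"linear": [-8,8,12],"delta_rot": [0,0,0]},{"grip": 255,"linear": [-8,12,12],"delta_rot": [0,0,0]},{"grip": 255,"linear": [-8,17,12],"delta_rot": [0,0,0]},{"grip": 255,"linear": [-8,22,12],"delta_rot": [0,0,0]},{"grip": 255,"linear": [-8,22,12],"delta_rot": [0,0,0]}])

```text
time: 18.7
ee_pos: [0.496, 0.0212, 0.1779]
tcp_rot: [179.9, -0.0, 116.9]
wrist_force: [0.5, -0.6, -1.3]
opening: 0.0003
grasp_force: 0.0
```

```bash
python3 s.py; python3 - <<'E'
from meas import *
for n,box in(("top",(270,125,345,205)),("scene",(135,170,210,260))):
    p=bot.camera(n); px,w,c=cloud(p,box)
    k=(w[:,2]>.111)&(w[:,2]<.13)&(np.hypot(w[:,0]-.577,w[:,1]+.202)<.04); print(n,"bar",k.sum(),fitbar(w[k,:2]))
    save(p,n+"5.png")
    # start button: dark disc inside the bright bezel
    px,w,c=cloud(p,(165,180,225,215) if n=="top" else (290,185,360,235))
    g=c.min(1)
    for lab,m in(("bezel",(g>185)&(w[:,2]>.05)&(w[:,2]<.085)&(w[:,1]>.215)&(w[:,1]<.28)),("button",(c.max(1)<60)&(w[:,2]>.062)&(w[:,2]<.085)&(w[:,1]>.22)&(w[:,1]<.27))):
        print(lab,m.sum(),w[m].mean(0).round(4) if m.sum() else "", np.median(w[m,2]) if m.sum() else "", cv2.minEnclosingCircle((w[m,:2]*1000).astype(np.float32)) if m.sum()>3 else "")
E
```

```text
time 18.7
q [ 2.41030e+00 -2.78230e+00  7.67000e-02  9.28038e+01  5.40000e-02
  6.55251e+01]
ee_pos [0.496  0.0212 0.1779]
tcp_rot [ 1.799274e+02 -2.620000e-02  1.168852e+02]
opening 0.0003
grasp_force 0.0
torque [-0.0705 -0.0082 -0.0576]
wrist_force [ 0.4751 -0.6341 -1.2702]
top bar 50 (array([ 0.5769, -0.2039]), array([ 576.6, -203.6]), array([12.3, 45.1]), 25.5, 'pca yaw', np.float64(114.5), array([0.0135, 0.0452]))
bezel 39 [0.4944 0.2402 0.0659] 0.0659933629062408 ((494.77142333984375, 241.88656616210938), 20.78955078125)
button 0   
scene bar 93 (array([ 0.5797, -0.1995]), array([ 578. , -199.8]), array([17.5, 46.1]), 27.4, 'pca yaw', np.float64(117.1), array([0.0156, 0.0468]))
bezel 35 [0.5018 0.2474 0.0677] 0.06766325510113569 ((492.21478271484375, 243.33984375), 24.60257911682129)
button 34 [0.5014 0.2448 0.0776] 0.07778432184052053 ((499.8017272949219, 246.53480529785156), 9.946247100830078)
```

View pics/scene5.png

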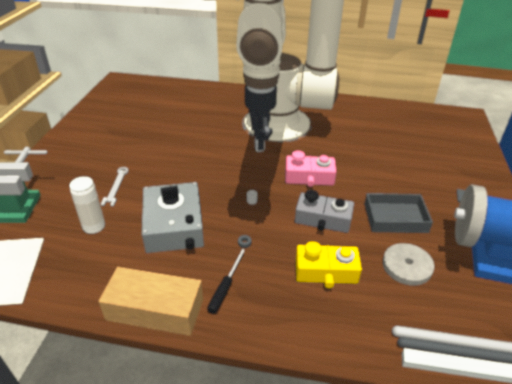

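The knob now reads about 116°, in the third click, and is free of the gripper. Next, move over the start button at (0.4945, 0.244).

Emit:
play_rows(targets=[{"grip": 255,"linear": [-0.2,5,0],"delta_rot": [0,0,0]},{"grip": 255,"linear": [-0.2,10,0],"delta_rot": [0,0,0]},{"grip": 255,"linear": [-0.2,15,0],"delta_rot": [0,0,0]},{"grip": 255,"linear": [-0.2,19,0],"delta_rot": [0,0,0]},{"grip": 255,"linear": [-0.2,22.7,-1],"delta_rot": [0,0,0]},{"grip": 255,"linear": [-0.2,22.7,-4],"delta_rot": [0,0,0]},{"grip": 255,"linear": [-0.2,22.7,-8],"delta_rot": [0,0,0]},{"grip": 255,"linear": [-0.2,22.7,-10],"delta_rot": [0,0,0]},{"grip": 255,"linear": [-0.2,22.7,-10],"delta_rot": [0,0,0]},{"grip": 255,"linear": [-0.2,22.7,-10],"delta_rot": [0,0,0]}])

```text
time: 19.8
ee_pos: [0.4951, 0.2431, 0.0781]
tcp_rot: [180.0, 0.0, 116.6]
wrist_force: [0.4, 0.1, 1.2]
opening: -0.0003
grasp_force: 0.0
```

```bash
python3 t.py; python3 - <<'E'
from meas import *
p=bot.camera("scene"); a=p["color"][140:220,280:370,::-1]; q=bot.camera("top"); b=q["color"][160:240,140:230,::-1]
cv2.imwrite("pics/btn.png",cv2.resize(np.hstack([a,b]),None,fx=4.4,fy=4.4,interpolation=cv2.INTER_CUBIC))
E
```

```text
t 19.95 torque [-0.024 -0.037  0.059] mean [ 0.019  0.026 -0.001] F [ 0.06  0.19 -0.18] [0.4955 0.244  0.0793] [179.85   0.   116.6 ] open 0.0004 0.0
```

View pics/btn.png

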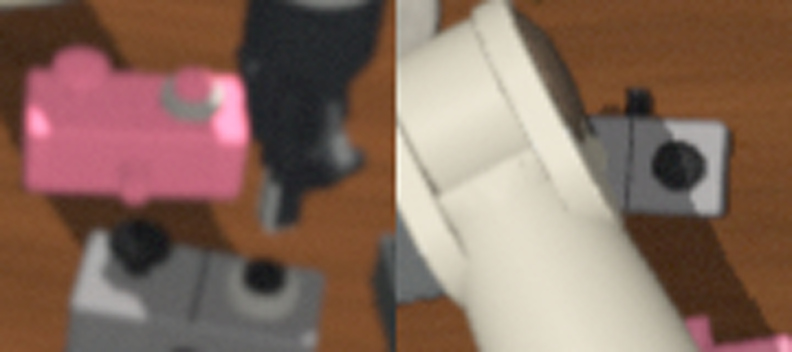

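Emit:
play_rows(targets=[{"grip": 255,"linear": [0,0,-1],"delta_rot": [0,0,0]},{"grip": 255,"linear": [0,0,-2],"delta_rot": [0,0,0]},{"grip": 255,"linear": [0,0,-2.7],"delta_rot": [0,0,0]},{"grip": 255,"linear": [0,0,-2.9],"delta_rot": [0,0,0]},{"grip": 255,"linear": [0,0,-2.9],"delta_rot": [0,0,0]}])

```text
time: 20.55
ee_pos: [0.494, 0.244, 0.0478]
tcp_rot: [-179.9, -0.0, 116.6]
wrist_force: [-0.6, -0.1, 0.5]
opening: 0.0003
grasp_force: 0.0
```

Emit:
play_rows(targets=[{"grip": 255,"linear": [0,0,-0.2],"delta_rot": [0,0,0]},{"grip": 255,"linear": [0,0,-0.4],"delta_rot": [0,0,0]},{"grip": 255,"linear": [0,0,-0.6],"delta_rot": [0,0,0]},{"grip": 255,"linear": [0,0,-0.6],"delta_rot": [0,0,0]}])

```text
time: 20.95
ee_pos: [0.4945, 0.2442, 0.0425]
tcp_rot: [180.0, -0.0, 116.6]
wrist_force: [-0.1, -0.5, 0.5]
opening: 0.0
grasp_force: 0.7
```

```bash
python3 t.py
```

```text
t 21.1 torque [0.014 0.008 0.034] mean [ 0.023 -0.009  0.019] F [-0.    0.45  0.96] [0.4945 0.2442 0.0428] [179.97   0.   116.64] open -0.0002 0.663921944797039
```

Emit:
play_rows(targets=[{"grip": 255,"linear": [0,0,-0.15],"delta_rot": [0,0,0]},{"grip": 255,"linear": [0,0,-0.3],"delta_rot": [0,0,0]},{"grip": 255,"linear": [0,0,-0.3],"delta_rot": [0,0,0]}])

```text
time: 21.4
ee_pos: [0.4945, 0.2442, 0.0395]
tcp_rot: [180.0, 0.0, 116.6]
wrist_force: [-0.9, 0.4, 3.7]
opening: 0.0001
grasp_force: 1.6
```

```bash
python3 t.py
```

```text
t 21.55 torque [ 0.019 -0.001  0.035] mean [ 0.066 -0.06   0.018] F [0.41 0.48 3.42] [0.4945 0.2442 0.0397] [179.98   0.   116.65] open 0.0001 1.5553448908030987
```

Emit:
play_rows(targets=[{"grip": 255,"linear": [0,0,-0.15],"delta_rot": [0,0,0]},{"grip": 255,"linear": [0,0,-0.3],"delta_rot": [0,0,0]},{"grip": 255,"linear": [0,0,-0.3],"delta_rot": [0,0,0]}])

```text
time: 21.85
ee_pos: [0.4945, 0.2442, 0.0368]
tcp_rot: [180.0, -0.0, 116.6]
wrist_force: [0.0, 0.8, 4.7]
opening: -0.0001
grasp_force: 2.6
```

```bash
python3 t.py
```

```text
t 22.0 torque [ 0.03  -0.022 -0.038] mean [ 0.009  0.086 -0.01 ] F [-0.72 -0.2   6.  ] [0.4945 0.2442 0.0368] [179.97  -0.   116.64] open -0.0001 2.9241323098540306
```

Emit:
play_rows(targets=[{"grip": 255,"linear": [0,0,-0.1],"delta_rot": [0,0,0]},{"grip": 255,"linear": [0,0,-0.1],"delta_rot": [0,0,0]},{"grip": 255,"linear": [0,0,-0.1],"delta_rot": [0,0,0]}])

```text
time: 22.3
ee_pos: [0.4946, 0.2443, 0.0366]
tcp_rot: [179.9, -0.0, 116.6]
wrist_force: [-3.2, -1.8, 12.2]
opening: -0.0
grasp_force: 6.1
```

```bash
python3 t.py
```

```text
t 22.45 torque [-0.052  0.03  -0.042] mean [-0.254  0.624 -0.022] F [-2.75 -1.68 11.99] [0.4946 0.2442 0.0366] [179.93   0.   116.64] open -0.0003 6.151751596917165
```

The button bottomed out: 12 N with the position stuck. Release it and retreat.

Emit:
play_rows(targets=[{"grip": 255,"linear": [0,0,0.5],"delta_rot": [0,0,0]},{"grip": 255,"linear": [0,0,1.2],"delta_rot": [0,0,0]},{"grip": 255,"linear": [0,0,4],"delta_rot": [0,0,0]},{"grip": 255,"linear": [0,0,8],"delta_rot": [0,0,0]},{"grip": 255,"linear": [-4,-2,12],"delta_rot": [0,0,0]},{"grip": 255,"linear": [-8,-5,15],"delta_rot": [0,0,0]},{"grip": 255,"linear": [-8,-8,15],"delta_rot": [0,0,0]},{"grip": 255,"linear": [-8,-12,15],"delta_rot": [0,0,0]},{"grip": 255,"linear": [-8,-12,15],"delta_rot": [0,0,0]},{"grip": 255,"linear": [-8,-12,15],"delta_rot": [0,0,0]}])

```text
time: 23.45
ee_pos: [0.4143, 0.1236, 0.1855]
tcp_rot: [180.0, -0.0, 116.5]
wrist_force: [-0.4, 0.1, 0.5]
opening: -0.0001
grasp_force: 0.0
```

```bash
python3 - <<'E'
from meas import *
for n,box in(("top",(270,125,345,205)),("scene",(135,170,210,260))):
    p=bot.camera(n); px,w,c=cloud(p,box)
    k=(w[:,2]>.111)&(w[:,2]<.13)&(np.hypot(w[:,0]-.577,w[:,1]+.202)<.04); print(n,"bar",k.sum(),fitbar(w[k,:2]))
px,w,c=cloud(p,(290,185,360,235)); m=(c.max(1)<60)&(w[:,2]>.062)&(w[:,2]<.085)&(w[:,1]>.22)&(w[:,1]<.27); print(m.sum(),np.median(w[m,2]))
o=bot.get_obs(); print(o["time"],o["wrist_force"],o["ee_pos"]); print(bot.job_done())
E
```

```text
top bar 48 (array([ 0.5768, -0.2034]), array([ 576.8, -203.9]), array([12.4, 46.9]), 24.9, 'pca yaw', np.float64(115.3), array([0.0137, 0.0477]))
scene bar 94 (array([ 0.5798, -0.1991]), array([ 579.1, -199.4]), array([21.7, 44.5]), 21.1, 'pca yaw', np.float64(116.9), array([0.0155, 0.0463]))
34 0.07749113713009492
23.55 [-0.0186189  -0.16725211  0.14610593] [0.41432343 0.12455958 0.18510306]
the job is handed in; nothing more can be done
None
```

The job is handed in at 23.6 s: I turned the knob to its end stop (0.34 N m measured at most), brought it back three clicks, let go, then pushed the start button fully in and released it; the stop button and the loose parts were left alone.

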